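# Flip the spice lids shut along the row

## Task

The four square spice jars in the wooden rack have been left with their flip lids standing open. Run your fingertips lightly along the tops of the row, from the end where the first lid has its hinge to the other end, so that the lids fold over and lie shut one after another, passing over the taller round jar that stands among them. Only push on the lids: do not force a lid backwards, pick up or tip a jar, or press hard, and leave everything else where it stands.

Things in the scene. Friction and masses are not known exactly. Their poses are not given: they have to be found in the camera images.
- spice_rack: Low wooden rack, 53 (x) by 259 (y) by 46 mm high (end boards 56 mm); it does not slide. Origin: centre of underside, y along the row. Five pockets at y = -96, -48, 0, 48, 96 mm, 43.5 mm square, floor 4.5 mm up. Stands at any angle. A fingertip skimming along the lids' tops, or up to 2 mm above, shuts them; ploughing along more than 1 mm lower, it jams against lid and jar.
- jar_a: Square flip-lid spice jar, 42 x 42 mm glass, 180 g, loose in its pocket (0.75 mm play); top of the shut lid 87.5 mm over its underside. Origin: centre of underside; axes as the rack's: lid hinge along x at y = -18.5 mm, 82 mm up, free edge on the +y side. The grey cap sits on a soft seal: it gives 1 mm per 2 N, 4 mm at most. In the end pocket at rack y = -96 mm, where the row begins.
- jar_b: Square flip-lid spice jar, 42 x 42 mm glass, 180 g, loose in its pocket (0.75 mm play); top of the shut lid 87.5 mm over its underside. Origin: centre of underside; axes as the rack's: lid hinge along x at y = -18.5 mm, 82 mm up, free edge on the +y side. The grey cap sits on a soft seal: it gives 1 mm per 2 N, 4 mm at most. In one of the three middle pockets.
- jar_c: Square flip-lid spice jar, 42 x 42 mm glass, 180 g, loose in its pocket (0.75 mm play); top of the shut lid 87.5 mm over its underside. Origin: centre of underside; axes as the rack's: lid hinge along x at y = -18.5 mm, 82 mm up, free edge on the +y side. The grey cap sits on a soft seal: it gives 1 mm per 2 N, 4 mm at most. In one of the three middle pockets.
- jar_d: Square flip-lid spice jar, 42 x 42 mm glass, 180 g, loose in its pocket (0.75 mm play); top of the shut lid 87.5 mm over its underside. Origin: centre of underside; axes as the rack's: lid hinge along x at y = -18.5 mm, 82 mm up, free edge on the +y side. The grey cap sits on a soft seal: it gives 1 mm per 2 N, 4 mm at most. In the end pocket at rack y = +96 mm.
- round_jar: Round glass spice jar with a black screw cap, 41 mm across and 105 mm high, loose in one of the three middle pockets: its top is 109.5 mm above the worktop, about 17 mm above the domes of the shut lids. Has no lid to shut. Origin at the centre of its underside.
- jar_a_lid (a joint): Lid angle of jar_a, rad: 0 shut flat on the cap, grows as it opens, stop at 1.9. Black lid 37 mm wide, 42 mm from hinge to thumb tab, 3 mm thick, gently domed to 4 mm higher, 20 mm from the hinge. Weak friction hinge (0.006 N m, no spring): stays where it is left. Pushed from the hinge side it folds over towards +y and down; the other way it bends back.
- jar_b_lid (a joint): Lid angle of jar_b, rad: 0 shut flat on the cap, grows as it opens, stop at 1.9. Black lid 37 mm wide, 42 mm from hinge to thumb tab, 3 mm thick, gently domed to 4 mm higher, 20 mm from the hinge. Weak friction hinge (0.006 N m, no spring): stays where it is left. Pushed from the hinge side it folds over towards +y and down; the other way it bends back.
- jar_c_lid (a joint): Lid angle of jar_c, rad: 0 shut flat on the cap, grows as it opens, stop at 1.9. Black lid 37 mm wide, 42 mm from hinge to thumb tab, 3 mm thick, gently domed to 4 mm higher, 20 mm from the hinge. Weak friction hinge (0.006 N m, no spring): stays where it is left. Pushed from the hinge side it folds over towards +y and down; the other way it bends back.
- jar_d_lid (a joint): Lid angle of jar_d, rad: 0 shut flat on the cap, grows as it opens, stop at 1.9. Black lid 37 mm wide, 42 mm from hinge to thumb tab, 3 mm thick, gently domed to 4 mm higher, 20 mm from the hinge. Weak friction hinge (0.006 N m, no spring): stays where it is left. Pushed from the hinge side it folds over towards +y and down; the other way it bends back.
- sugar_shaker: Bystander: glass sugar shaker with a steel top, 58 mm across, 119 mm high, standing beside the rack (88 to 98 mm from the row's centre line). Origin at the centre of its underside.
- salt_shaker: Bystander: glass salt shaker, 44 mm across, 90 mm high, beside the rack (82 to 94 mm from the row's centre line). Origin at the centre of its underside.
- teaspoon: Bystander: teaspoon, 130 x 26 x 11 mm, lying on the worktop on the other side of the rack. Origin at the centre of its underside, x along the handle.
- tumbler_1: Bystander: the glass tumbler that stands on the worktop at the left, off the tray; 69 mm across, 99 mm high. Origin at the centre of its underside.

How it is judged:
On the way, in this order (a step that is already met when the one before it is completed fails the run):
1. the lid of the first jar of the row (jar_a) is shut (value of joint jar_a_lid below 0.12 rad), for 0.1 s.
2. the lids of both jars in the middle are shut (value of joint each of jar_b_lid, jar_c_lid below 0.12 rad), for 0.1 s.
3. the lid of the last jar (jar_d) is shut (value of joint jar_d_lid below 0.12 rad), for 0.1 s.
At the end, for the whole second after the job is handed in: all four lids are shut (within 0.12 rad, about 5 mm at the free edge), and the four jars and the round jar stand upright (within 0.12 rad), at rest on the floor of their pockets (origin less than 10 mm above the rack's underside) (all of step 2 and value of joint each of jar_a_lid, jar_d_lid below 0.12 rad and z of each of jar_a, jar_b, jar_c, jar_d, round_jar in the frame of spice_rack below 0.01 m and angle between each of jar_a, jar_b, jar_c, jar_d, round_jar's own z axis and vertical below 0.12 rad and linear speed of each of jar_a, jar_b, jar_c, jar_d, round_jar below 0.03 m/s); the robot touches nothing.
It fails at once if a lid is bent back past 1.7 rad (value of joint any of jar_a_lid, jar_b_lid, jar_c_lid, jar_d_lid above 1.7 rad).
It fails at once if a jar is lifted by more than 10 mm or tipped by more than 0.25 rad (z of any of jar_a, jar_b, jar_c, jar_d, round_jar in the frame of spice_rack above 0.015 m or angle between any of jar_a, jar_b, jar_c, jar_d, round_jar's own z axis and vertical above 0.25 rad).
It fails at once if the fingers press on a jar or its lid with more than 40 N (contact force between the fingers and jar_a above 40 N or contact force between the fingers and jar_b above 40 N or contact force between the fingers and jar_c above 40 N or contact force between the fingers and jar_d above 40 N or contact force between the fingers and round_jar above 40 N).
It fails at once if another thing (shaker, spoon, tumbler) is moved by more than 20 mm (distance of any of sugar_shaker, salt_shaker, teaspoon, tumbler_1 from where it was at the start of the episode above 0.02 m).
It also fails if it takes over 42 s, if anything falls off the work surface, if the arm or the gripper's body presses on something with over 40 N, if the wrist force passes 120 N, or if a joint passes its speed limit or range.

## Robot

A 6-joint arm with a two-finger parallel gripper is mounted at the origin on a cart in front of the work surface, level with it; the furniture and walls round the work are solid. World frame = base frame: x ahead of the robot, y to its left, z up, the work surface at z = 0. Lengths are in m, angles in rad, forces in N, time in s.
With the tool pointing down it reaches from about 0.3 to 0.95 m from the base axis. Payload 3.1 kg.
Tool frame: the origin (TCP) lies midway between the tips of the shut fingers; the grasp point (between the pads) lies 19 mm behind it (manip.grip_depth is the distance from the TCP to the grasp point, in m); z points along the fingers, y is the direction in which the jaws open and shut (so a half turn about z gives the same grasp; the last joint's range is limited). The gripper opens to 85 mm and grips with 20 to 120 N. Pads are 22 mm wide; open, the fingers measure 114 mm over their backs; the gripper's body (76 mm by 85 mm) begins 54 mm behind the grasp point. The pads swing forward as they close: fully open they stand 13 mm farther back than shut.
Start: joints at [-1.3, 0.308, 1.634, -0, 1.2, -0.07], TCP at [0.209, -0.589, 0.198] pointing down, gripper open.
Joint ranges: [-3.06, 3.06], [-0.79, 1.96], [0.05, 2.63], [-1.19, 4.34], [0.05, 2.64], [-2.94, 2.94]. Speed limits (rad/s): [2.79, 2.79, 3.14, 3.14, 3.14, 3.14].

## Interface

Orientations are given as a rotation vector (axis times angle).
In Python, from cell import telemetry, vision, manip gives the robot as it stands.
- The arm moves only by the tool move_arm, never from a script. Its argument "series" is a list of rows, each an object with "travel": the shift along the tool's x, y, z in units of 40 mm (1.0 is 40 mm), a list of three; "turn": the turn about the tool's z in units of 6 degrees (1.0 is 6 degrees); "grip": the opening, from -1 (shut) to 1 (fully open). A call has 1 to 8 rows; each row shifts and turns the pose as measured when the row begins, along the tool's axes as they then stand; what a row does not reach is not made up. A row lasts 1/10 s, in which the tool goes at most 50 mm and 8.59 degrees, less where a joint would pass 70% of its speed; a pose out of reach is approached as far as the arm can. A call is refused whole if a number of a shift passes 1 or a number of a turn 1, either way. A call with a gripper value outside its range is refused whole. The fingers move at their own pace and stop on an object; the grip force is fixed at half the most. Time passes only in rows, so rows that do not move let the fingers close. It gives the time, the measured TCP pose, the force and the opening at its end, in the units of the state.
- telemetry.observe(): the state, without advancing time (a new reading comes with each control period).
- vision.read_camera(name): name is "scene" or "top" or "wrist"; returns a dict with "pixels" (400x640x3 uint8, red, green, blue), "fov_y" (degrees; the focal length in pixels is half the picture's height over the tangent of half this angle, whatever the lens; pixels are square), "cx", "cy" (the principal point, pixels), "xyz" and "rotation" of the camera in the world. Camera axes: x right, y down, z forward; pixel columns grow to the right and rows downward; lengths in m; the calibration is good to about 2 mm. A picture is of the moment at which its call begins. There is no depth.
- manip.hand_in(): hands the job in, once; it reports no verdict.
The state is a dict: "time_s": time; "joints": joint angles; "qd": joint speeds; "tau": joint torques, N m; "position": TCP position; "tool_rot": TCP orientation; "contact_force": force on the tool from outside, world axes, zero at the start; "torque": the same for the moment, N m; "finger_gap": finger opening in m.
Only numpy, scipy, OpenCV 4.12 (cv2) and the standard library are available. Lean on these libraries where they do the work, as an engineer would, in place of code of your own. Each camera call takes 0.05 s, during which the arm holds its last target. There are 200 camera calls.

## Working session

There is one attempt and no reset: what is moved stays moved. The work goes in short steps, Python scripts to look and compute and a tool call to move; the robot and the scene stay as the last step left them, time stands still between calls to the robot, and variables do not carry over. Pictures are saved under pics/ and viewed, about 8 in all and at most 12, crops included, and the job is handed in when it is done.

Besides the shell and the picture viewer there is one more tool, called after ">>>" by a JSON object that holds its "name" and its "arguments". move_arm: Moves the arm, as the interface text tells. Its arguments: {"type":"object","properties":{"series":{"type":"array","items":{"type":"object","properties":{"travel":{"type":"array","items":{"type":"number"}},"turn":{"type":"number"},"grip":{"type":"number"}}}}},"required":["series"]}

```bash
ls; mkdir -p pics
python3 - <<'E'
from cell import telemetry, vision, manip
import cv2,numpy as np
for n in("scene","top"):
    r=vision.read_camera(n); cv2.imwrite(f"pics/{n}0.png",r["pixels"][...,::-1])
    print(n,r["fov_y"],r["cx"],r["cy"],r["xyz"],np.round(r["rotation"],3).tolist())
s=telemetry.observe();print(s)
E
```

```text
pics
scene 55.21977727767165 319.6111381201276 199.510320528253 [-0.02350922  0.47947762  0.63025931] [-1.284, 2.176, -1.029]
top 56.46681069266085 317.30479764033703 202.03405001850646 [0.42936918 0.11436494 0.93504398] [-2.188, 2.138, -0.099]
{'time_s': 0.1, 'joints': array([-1.29968942e+00,  3.08950768e-01,  1.63506500e+00, -1.96508994e-05,
        1.19971278e+00, -6.97397260e-02]), 'qd': array([-9.11116051e-05, -2.01106035e-03, -4.61438949e-03,  8.46128478e-04,
        6.30554335e-05,  1.34589826e-03]), 'tau': array([ 3.02831477e-04, -4.16406941e+01, -2.77644664e+01, -4.31919887e-05,
        4.00090415e-03,  1.50174469e-05]), 'position': array([ 0.20865123, -0.58826664,  0.19673882]), 'tool_rot': array([-3.09398620e+00, -5.32463649e-01,  3.65589105e-04]), 'contact_force': array([ 0.2868811 ,  0.34796889, -0.78385772]), 'torque': array([ 0.03081002,  0.03725548, -0.00901279]), 'finger_gap': 0.08516324590686082}
```

View pics/scene0.png

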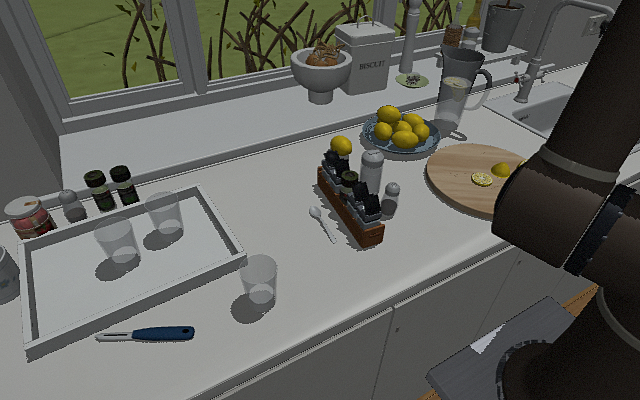

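View pics/top0.png

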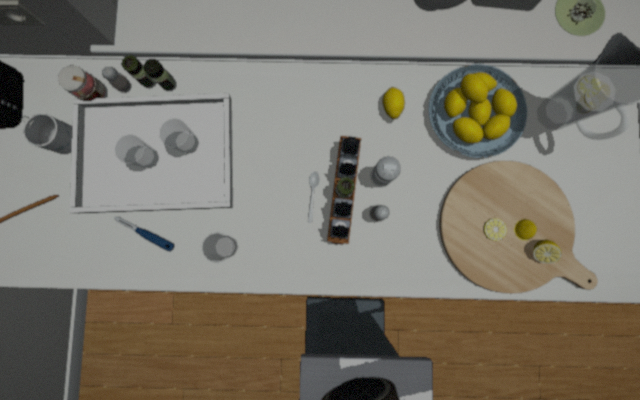

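The top picture shows the rack upright at about (344,190), with the round jar in its middle pocket at (344,188). The shakers are to the right at (386,170) and (379,213), and the spoon is to the left at (312,195). I'll zoom in to find the hinge sides.

Run:
```python
import cv2,numpy as np
a=cv2.imread("pics/top0.png")[130:250,300:410]; b=cv2.imread("pics/scene0.png")[130:250,300:410]
c=np.hstack([cv2.resize(i,None,fx=3.6,fy=4.5 if 0 else 3.6,interpolation=cv2.INTER_CUBIC) for i in(a,b)])
c=cv2.convertScaleAbs(c,alpha=1.6,beta=20)
cv2.imwrite("pics/z0.png",c);print(c.shape)
```

```text
(432, 792, 3)
```

View pics/z0.png

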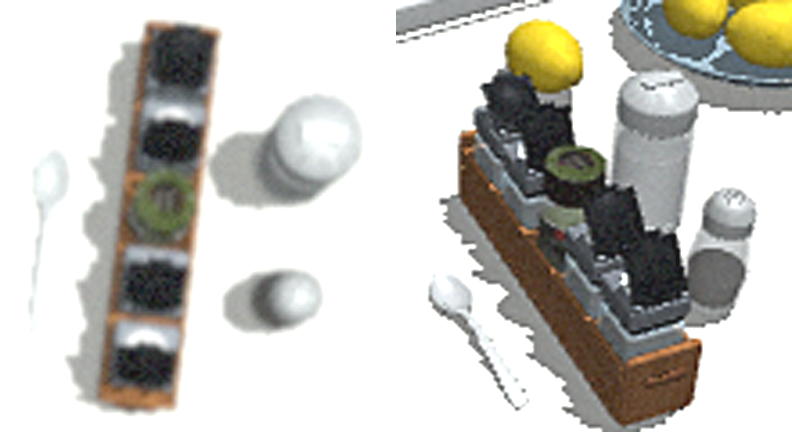

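The hinges look to be on the robot's side: the open cap areas show on the far side of each lid. The sweep would therefore run away from the robot. I'll localise the rack roughly, then check from the wrist camera.

```bash
cat > h.py <<'E'
import numpy as np,cv2
from scipy.spatial.transform import Rotation as R
from cell import telemetry,vision,manip
def cam(r):
    f=200/np.tan(np.radians(r["fov_y"]/2)); return f,R.from_rotvec(r["rotation"]).as_matrix() if np.size(r["rotation"])==3 else np.array(r["rotation"])
def ray(r,u,v,z):
    f,M=cam(r); d=M@np.array([(u-r["cx"])/f,(v-r["cy"])/f,1]); c=np.array(r["xyz"]); return c+d*(z-c[2])/d[2]
def proj(r,p):
    f,M=cam(r); q=M.T@(np.array(p)-r["xyz"]); return np.array([r["cx"]+f*q[0]/q[2],r["cy"]+f*q[1]/q[2]])
def tool():
    s=telemetry.observe(); return np.array(s["position"]),R.from_rotvec(s["tool_rot"]).as_matrix(),s
E
python3 - <<'E'
from h import *
r=vision.read_camera("top"); im=r["pixels"]
hsv=cv2.cvtColor(im,cv2.COLOR_RGB2HSV)
m=((hsv[...,0]<14)&(hsv[...,1]>120)&(hsv[...,2]>60)).astype(np.uint8); m[:,:315]=0;m[:,375:]=0;m[:125]=0;m[255:]=0
ys,xs=np.nonzero(m); box=cv2.minAreaRect(np.c_[xs,ys].astype(np.float32)); print(box)
P=cv2.boxPoints(box); W=np.array([ray(r,*p,.056) for p in P]); print(W.round(3)); print(np.linalg.norm(np.diff(W,axis=0),axis=1))
print("round jar",ray(r,344,187,.1095), "nadir",proj(r,[*r["xyz"][:2],0]))
for n,u,v in(("sugar",389,167),("salt",382,212)): print(n,ray(r,u,v,.1))
p,M,s=tool();print(p,M.round(3).tolist())
E
```

```text
((343.09893798828125, 189.86891174316406), (19.59969711303711, 105.44588470458984), 6.788974285125732)
[[0.428 0.1   0.056]
 [0.681 0.076 0.056]
 [0.676 0.029 0.056]
 [0.424 0.055 0.056]]
[0.25338419 0.04725049 0.25308726]
round jar [0.54956405 0.06606141 0.1095    ] nadir [321.18263308 240.51143148]
sugar [ 0.59907524 -0.03586186  0.1       ]
salt [ 0.49622267 -0.02060066  0.1       ]
[ 0.20868331 -0.5884125   0.19692885] [[0.943, 0.334, -0.0], [0.334, -0.942, 0.002], [0.0, -0.002, -1.0]]
```

>>> {"name": "move_arm", "arguments": {"series": [{"travel":[0,0,-0.8],"turn":1,"grip":-1},{"travel":[0,0,-0.8],"turn":1,"grip":-1},{"travel":[0,0,-0.8],"turn":1,"grip":-1},{"travel":[0,0,-0.8],"turn":1,"grip":-1},{"travel":[0,-1,0],"turn":0.2,"grip":-1},{"travel":[0.2,-1,0],"turn":0,"grip":-1},{"travel":[0.2,-1,0],"turn":0,"grip":-1},{"travel":[0.2,-1,0],"turn":0,"grip":-1}]}}

```text
time_s: 0.95
position: [0.2492, -0.4302, 0.3255]
tool_rot: [-3.126, 0.195, 0.005]
contact_force: [0.1, 0.5, -0.0]
finger_gap: -0.0003
```

>>> {"name": "move_arm", "arguments": {"series": [{"travel":[0.2,-1,0],"turn":0,"grip":-1},{"travel":[0.2,-1,0],"turn":0,"grip":-1},{"travel":[0.2,-1,0],"turn":0,"grip":-1},{"travel":[0.2,-1,0],"turn":0,"grip":-1},{"travel":[0.2,-1,0],"turn":0,"grip":-1},{"travel":[0.2,-1,0],"turn":0,"grip":-1},{"travel":[0.2,-1,0],"turn":0,"grip":-1},{"travel":[0.2,-1,0],"turn":0,"grip":-1}]}}

```text
time_s: 1.75
position: [0.3535, -0.1069, 0.3267]
tool_rot: [-3.124, 0.204, 0.002]
contact_force: [-0.3, -0.6, -0.3]
finger_gap: -0.0001
```

>>> {"name": "move_arm", "arguments": {"series": [{"travel":[0.2,-1,0],"turn":0,"grip":-1},{"travel":[0.2,-1,0],"turn":0,"grip":-1},{"travel":[0.2,-1,0],"turn":0,"grip":-1},{"travel":[0.2,-1,0],"turn":0,"grip":-1},{"travel":[0,-0.4,0],"turn":0,"grip":-1},{"travel":[0,0,0],"turn":0,"grip":-1}]}}

```text
time_s: 2.35
position: [0.4082, 0.0755, 0.3277]
tool_rot: [-3.124, 0.192, -0.0]
contact_force: [0.3, 0.3, 1.0]
finger_gap: 0.0002
```

Run:
```python
from h import *
r=vision.read_camera("wrist"); cv2.imwrite("pics/w1.png",r["pixels"][...,::-1])
np.save("w1.npy",{k:v for k,v in r.items() if k!="pixels"},allow_pickle=True)
p,M,s=tool();print(p,M.round(3).tolist(),r["xyz"],cam(r)[1][:,2])
for y in(-.1295,0,.1295): 
  a=np.radians(-5.7);print(proj(r,[.552+y*np.cos(a),.065+y*np.sin(a),.056]))
```

```text
[0.40802089 0.07463413 0.32763442] [[0.992, -0.123, 0.001], [-0.123, -0.992, 0.011], [-0.001, -0.011, -1.0]] [0.47691608 0.06450422 0.50304236] [-0.27543947  0.0454436  -0.96024371]
[321.26251404 149.29783451]
[318.65916978  44.83407932]
[315.55159039 -79.86299541]
```

View pics/w1.png

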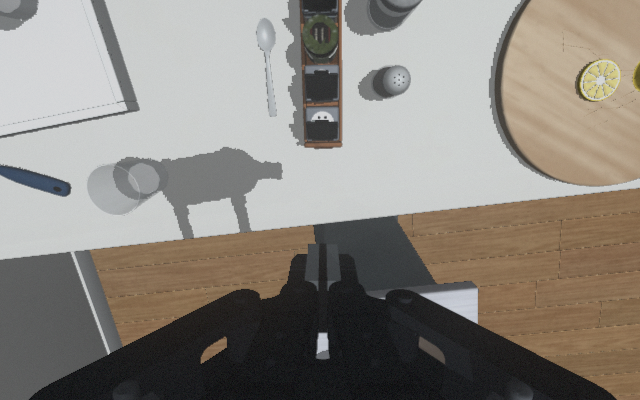

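The row runs up from the near end at (322,147), which agrees with the estimate (321,149). Going 120 mm forward will bring the whole row into view.

>>> {"name": "move_arm", "arguments": {"series": [{"travel":[1,0,0],"turn":0,"grip":-1},{"travel":[1,0,0],"turn":0,"grip":-1},{"travel":[0.9,0,0],"turn":0,"grip":-1},{"travel":[0,0,0],"turn":0,"grip":-1}]}}

```text
time_s: 2.8
position: [0.5243, 0.0552, 0.3262]
tool_rot: [-3.127, 0.197, 0.002]
contact_force: [-0.2, -0.3, -0.2]
finger_gap: -0.0002
```

Run:
```python
from h import *
r=vision.read_camera("wrist"); im=r["pixels"]
np.save("w2.npy",r,allow_pickle=True)
p,M,s=tool();print(p,M.round(3).tolist(),r["xyz"])
o=im[0:260,240:440].copy()[...,::-1]
o=cv2.convertScaleAbs(cv2.resize(o,None,fx=2.3,fy=2.3,interpolation=cv2.INTER_CUBIC),alpha=1.5,beta=15)
cv2.imwrite("pics/w2.png",o)
```

```text
[0.52230464 0.05537846 0.32630352] [[0.992, -0.126, -0.003], [-0.126, -0.992, 0.008], [-0.004, -0.008, -1.0]] [0.59333633 0.04454459 0.50149165]
```

View pics/w2.png

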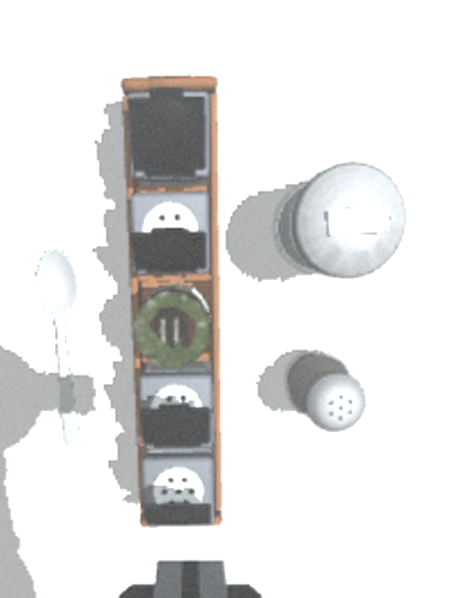

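The wrist view confirms the hinges are on the near side of each jar, with the cap holes showing on the far side. The row order is a, b, round jar, c, d, going away from the robot. Next I'll compute the rack pose from the end-board outer edges, crop (181,524) and (170,78), and the round cap at (172,325).

Run:
```python
from h import *
r=np.load("w2.npy",allow_pickle=True).item()
g=lambda x,y,z: ray(r,x/2.3+240-.28,y/2.3-.28,z)
n=g(181,525,.056);f=g(170,78,.056);c=g(172.5,325,.1095)
print(n,f,np.linalg.norm(f-n),(n+f)/2,np.degrees(np.arctan2(*(f-n)[1::-1])))
print("round",c)
for z,a in((.056,(143,525,219,523)),(.056,(123,80,216,80))): print("width",np.linalg.norm(g(*a[:2],z)-g(*a[2:],z)))
d=(f-n)[:2];d/=np.linalg.norm(d);m=((n+f)/2)[:2]
p,M,s=tool(); q=p[:2]-m; print("TCP in rack: along",q@d,"left",q@np.array([-d[1],d[0]]),"tool x heading",np.degrees(np.arctan2(M[1,0],M[0,0])),"z",p[2])
print("round in rack",(c[:2]-m)@d,(c[:2]-m)@np.array([-d[1],d[0]]))
```

```text
[0.42709716 0.07503162 0.056     ] [0.6806628  0.04774668 0.056     ] 0.25502941332517387 [0.55387998 0.06138915 0.056     ] -6.141684235818685
round [0.55616175 0.06147869 0.1095    ]
width 0.047876603238735715
width 0.049809879088875075
TCP in rack: along -0.030751034573614538 left -0.00935435590047428 tool x heading -7.210911165767899 z 0.3263035168272481
round in rack 0.00225909912799524 0.0003331443868090374
```

>>> {"name": "move_arm", "arguments": {"series": [{"travel":[-0.9,-0.1,0],"turn":-0.2,"grip":-1},{"travel":[-0.9,-0.1,0],"turn":0,"grip":-1},{"travel":[-0.9,0,0],"turn":0,"grip":-1},{"travel":[-0.8,0,0.3],"turn":0,"grip":-1},{"travel":[0,0,1],"turn":0,"grip":-1},{"travel":[0,0,1],"turn":0,"grip":-1},{"travel":[0,0,1],"turn":0,"grip":-1},{"travel":[0,0,0],"turn":0,"grip":-1}]}}

```text
time_s: 3.65
position: [0.3707, 0.0734, 0.1921]
tool_rot: [-3.13, 0.179, 0.003]
contact_force: [0.3, 0.6, -0.8]
finger_gap: 0.0006
```

```bash
cat >> h.py <<'E'
C=np.array([.5535,.062]);A=np.radians(-6.0);D=np.array([np.cos(A),np.sin(A)]);L=np.array([-D[1],D[0]])
def where():
    p,M,s=tool();q=p[:2]-C
    print("along %.4f left %.4f z %.4f head %.1f tilt %s F %s t %.2f"%(q@D,q@L,p[2],np.degrees(np.arctan2(M[1,0],M[0,0])),M[:2,2].round(3),s["contact_force"].round(2),s["time_s"]))
E
python3 - <<'E'
from h import *
where()
r=vision.read_camera("wrist");where(); cv2.imwrite("pics/w3.png",r["pixels"][...,::-1])
r=vision.read_camera("scene");where(); cv2.imwrite("pics/s3.png",cv2.resize(r["pixels"][100:260,260:460,::-1],None,fx=3.5,fy=3.5,interpolation=cv2.INTER_CUBIC))
E
```

```text
along -0.1830 left -0.0078 z 0.1921 head -6.6 tilt [-0.002  0.006] F [ 0.32  0.61 -0.78] t 3.65
along -0.1803 left -0.0073 z 0.1951 head -6.6 tilt [0.004 0.007] F [-0.16 -0.26  0.88] t 3.70
along -0.1777 left -0.0067 z 0.1973 head -6.6 tilt [0.009 0.007] F [0.23 0.25 0.46] t 3.75
```

View pics/s3.png

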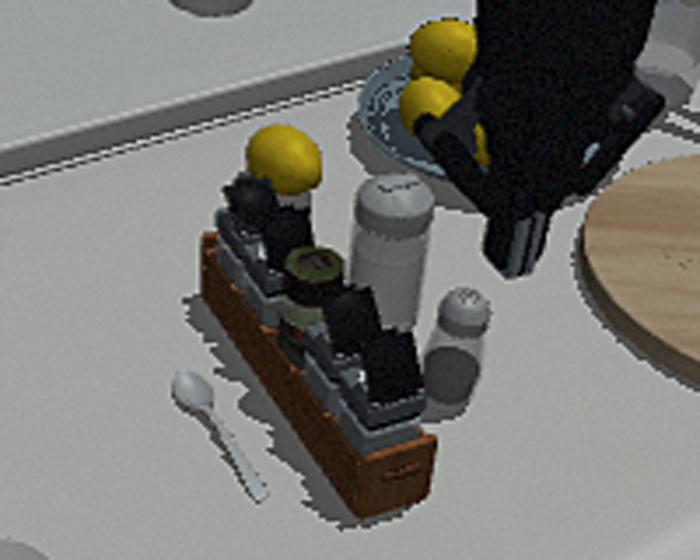

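The scene view shows all four lids standing open. The closed fingers are beyond the near end and clear of the salt shaker. I'll correct laterally and descend before the row, using small steps at the end.

>>> {"name": "move_arm", "arguments": {"series": [{"travel":[0,-0.2,0.8],"turn":-0.1,"grip":-1},{"travel":[0,0,0.8],"turn":0,"grip":-1},{"travel":[0,0,0.5],"turn":0,"grip":-1},{"travel":[0,0,0.2],"turn":0,"grip":-1},{"travel":[0,0,0],"turn":0,"grip":-1},{"travel":[0,0,0],"turn":0,"grip":-1}]}}

```text
time_s: 4.35
position: [0.3952, 0.083, 0.12]
tool_rot: [-3.124, 0.165, -0.065]
contact_force: [-0.5, -0.9, 0.2]
finger_gap: -0.0001
```

```bash
python3 -c "from h import *;where()"
```

```text
along -0.1597 left 0.0043 z 0.1200 head -6.1 tilt [0.042 0.01 ] F [-0.52 -0.92  0.21] t 4.35
```

```bash
python3 -c "
from h import *
p,M,s=tool();print(s['joints'].round(3),M.round(3).tolist())"
```

```text
[ 0.094 -0.062  2.226  0.007  0.934  1.766] [[0.994, -0.105, 0.042], [-0.106, -0.994, 0.01], [0.041, -0.014, -0.999]]
```

>>> {"name": "move_arm", "arguments": {"series": [{"travel":[0,0.1,0.2],"turn":0,"grip":-1},{"travel":[0,0,0.2],"turn":0,"grip":-1},{"travel":[0,0,0.15],"turn":0,"grip":-1},{"travel":[0,0,0],"turn":0,"grip":-1}]}}

```text
time_s: 4.75
position: [0.3996, 0.0789, 0.1003]
tool_rot: [-3.123, 0.166, -0.078]
contact_force: [0.0, -0.6, -0.8]
finger_gap: -0.0001
```

```bash
python3 -c "from h import *;where()"
```

```text
along -0.1548 left 0.0008 z 0.1003 head -6.1 tilt [0.05  0.011] F [ 0.04 -0.63 -0.78] t 4.75
```

>>> {"name": "move_arm", "arguments": {"series": [{"travel":[0.3,0,0.03],"turn":0,"grip":-1},{"travel":[0.3,0,0.03],"turn":0,"grip":-1},{"travel":[0.3,0,0.02],"turn":0,"grip":-1},{"travel":[0.3,0,0.02],"turn":0,"grip":-1}]}}

```text
time_s: 5.15
position: [0.4505, 0.0737, 0.0981]
tool_rot: [-3.123, 0.165, -0.077]
contact_force: [0.1, 0.8, 0.7]
finger_gap: -0.0002
```

```bash
python3 -c "from h import *;where()"
```

```text
along -0.1037 left 0.0008 z 0.0981 head -6.1 tilt [0.05  0.011] F [0.07 0.76 0.65] t 5.15
```

>>> {"name": "move_arm", "arguments": {"series": [{"travel":[0.2,0,0.06],"turn":0,"grip":-1},{"travel":[0.15,0,0.05],"turn":0,"grip":-1},{"travel":[0,0,0.02],"turn":0,"grip":-1},{"travel":[0,0,0],"turn":0,"grip":-1}]}}

```text
time_s: 5.55
position: [0.4691, 0.0717, 0.0933]
tool_rot: [-3.123, 0.166, -0.079]
contact_force: [0.6, -0.4, -0.0]
finger_gap: 0.0
```

Run:
```python
from h import *
where()
r=vision.read_camera("scene");where(); cv2.imwrite("pics/s4.png",cv2.resize(r["pixels"][130:260,300:420,::-1],None,fx=4.5,fy=4.5,interpolation=cv2.INTER_CUBIC))
```

```text
along -0.0849 left 0.0009 z 0.0933 head -6.1 tilt [0.051 0.011] F [ 0.56 -0.42 -0.05] t 5.55
along -0.0849 left 0.0009 z 0.0934 head -6.1 tilt [0.052 0.011] F [ 0.69 -0.56 -0.14] t 5.60
```

View pics/s4.png

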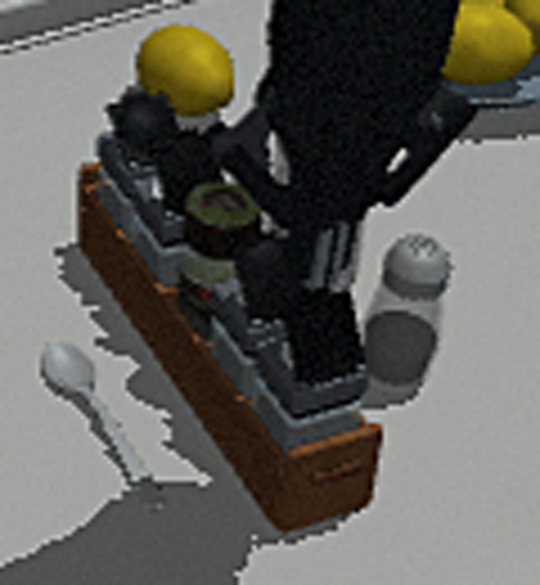

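Run:
```python
from h import *
r=vision.read_camera("scene");p,M,s=tool()
k=lambda q:((proj(r,q)-[300,130])*4.5).round()
print("tcp",k(p))
P=lambda a,l,z:[*(C+a*D+l*L),z]
for nm,a in(("a",-.096),("b",-.048)):
  for l in(-.0185,.0185): print(nm,"hinge",k(P(a-.0185,l,.0865)),"tip shut",k(P(a+.0235,l,.0865)),"dome",k(P(a+.0015,l,.092)),"tip up",k(P(a-.0185,l,.1285)))
print("rack near end top",[k(P(-.1295,l,.056)) for l in(-.0265,.0265)])
```

```text
tcp [301. 329.]
a hinge [366. 368.] tip shut [322. 315.] dome [346. 334.] tip up [377. 300.]
a hinge [297. 388.] tip shut [256. 334.] dome [278. 353.] tip up [306. 319.]
b hinge [316. 308.] tip shut [276. 259.] dome [298. 276.] tip up [325. 241.]
b hinge [250. 326.] tip shut [211. 276.] dome [232. 293.] tip up [257. 259.]
rack near end top [array([388., 430.]), array([291., 459.])]
```

I can't tell from that picture whether lid a has folded. I'll take brightened wrist, top and scene crops side by side.

Run:
```python
from h import *
p,M,s=tool()
def crop(n,h):
    r=vision.read_camera(n); o=r["pixels"][...,::-1]; u,v=proj(r,p); print(n,u,v)
    x0,y0=int(min(max(u-h,0),640-2*h)),int(min(max(v-h,0),400-2*h))
    o=cv2.resize(o[y0:y0+2*h,x0:x0+2*h],(390,390),interpolation=cv2.INTER_CUBIC)
    o=(255*(o/255.)**.5).astype(np.uint8)
    print("tcp in crop",(u-x0)*195/h,(v-y0)*195/h); return o
cv2.imwrite("pics/m5.png",np.hstack([crop("scene",40),crop("wrist",110)]))
```

```text
scene 366.94432741905865 203.18029903893353
tcp in crop 199.60359616791092 195.87895781480094
wrist 321.6083645416636 233.4339429658369
tcp in crop 196.0784644147673 195.76926253034722
```

View pics/m5.png

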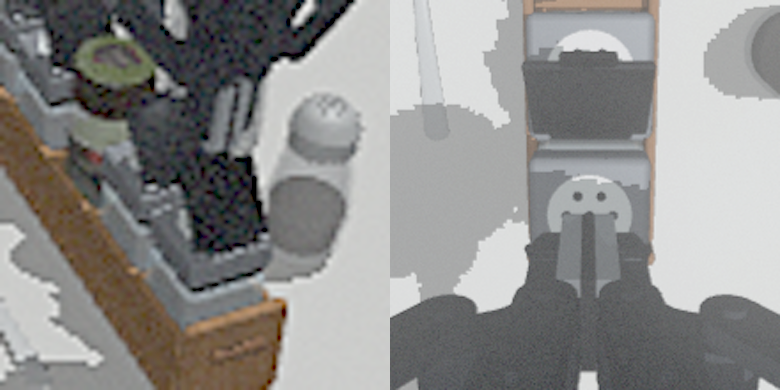

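Run:
```python
from h import *
r=vision.read_camera("wrist"); p,M,s=tool(); where(); print(r["xyz"],r["fov_y"], M.T@(np.array(r["xyz"])-p))
k=lambda q:((proj(r,q)-[211,123])*390/220+[390,0]).round()
P=lambda a,l,z:[*(C+a*D+l*L),z]
print("tcp",k(p),"front tip",k(p+M@[.011,0,0]),"rear tip",k(p-M@[.011,0,0]),"front 19 up",k(p+M@[.011,0,-.019]))
for nm,a in(("a",-.096),("b",-.048)):
  print(nm,"cap centre",k(P(a,0,.0865)),"far edge",k(P(a+.021,0,.0865)),"hinge",k(P(a-.0185,0,.0865)),[(t,k(P(a-.0185+.042*np.cos(t),0,.0865+.042*np.sin(t)))) for t in(.3,.6,.9,1.2,1.5)])
```

```text
along -0.0850 left 0.0010 z 0.0938 head -6.1 tilt [0.052 0.011] F [ 0.51 -0.12  0.77] t 5.80
[0.52878661 0.06212432 0.27240184] 62.75706383964028 [ 0.06940853  0.00047938 -0.17536935]
tcp [586. 196.] front tip [586. 163.] rear tip [586. 227.] front 19 up [586. 184.]
a cap centre [589. 220.] far edge [589. 160.] hinge [589. 270.] [(0.3, array([589., 169.])), (0.6, array([588., 197.])), (0.9, array([588., 237.])), (1.2, array([588., 283.])), (1.5, array([587., 328.]))]
b cap centre [589.  79.] far edge [589.  12.] hinge [589. 135.] [(0.3, array([588.,  10.])), (0.6, array([588.,  31.])), (0.9, array([587.,  66.])), (1.2, array([587., 111.])), (1.5, array([587., 160.]))]
```

The evidence is ambiguous: the cap of jar a is visible in front of the fingers. Going straight up is harmless either way, so I'll do that and look.

>>> {"name": "move_arm", "arguments": {"series": [{"travel":[0.03,0,-0.4],"turn":0,"grip":-1},{"travel":[0.05,0,-0.7],"turn":0,"grip":-1},{"travel":[0.05,0,-0.7],"turn":0,"grip":-1},{"travel":[0.05,0,-0.7],"turn":0,"grip":-1},{"travel":[0,0,0],"turn":0,"grip":-1}]}}

```text
time_s: 6.3
position: [0.468, 0.0702, 0.1963]
tool_rot: [-3.123, 0.165, -0.074]
contact_force: [0.2, -0.3, 0.3]
finger_gap: 0.0002
```

Run:
```python
from h import *
where();p,M,s=tool()
o=[]
for n,(x,y,w) in(("scene",(325,160,80)),("top",(300,140,110)),("wrist",(220,100,200))):
    r=vision.read_camera(n); q=r["pixels"][y:y+w,x:x+w,::-1]
    q=cv2.resize(q,(390,390),interpolation=cv2.INTER_CUBIC); o.append((255*(q/255.)**.5).astype(np.uint8)); print(n,proj(r,p))
q=cv2.imread("pics/scene0.png")[160:240,325:405]; q=cv2.resize(q,(390,390),interpolation=cv2.INTER_CUBIC); q=(255*(q/255.)**.5).astype(np.uint8)
cv2.imwrite("pics/m6.png",cv2.resize(np.vstack([np.hstack([q,o[0]]),np.hstack(o[1:])]),(600,600),interpolation=cv2.INTER_AREA))
```

```text
along -0.0859 left -0.0008 z 0.1963 head -6.1 tilt [0.048 0.01 ] F [ 0.19 -0.33  0.27] t 6.30
scene [373.02879543 164.0639351 ]
top [343.92021697 221.46240965]
wrist [320.62810369 230.48125446]
```

View pics/m6.png

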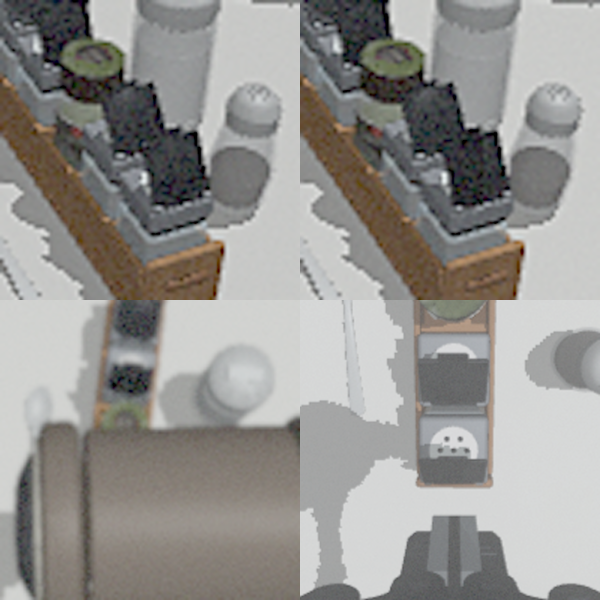

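Lid a has not been touched: the picture before the move (top left) and the one after (top right) match. So the fingertips passed above it and must be higher than the reported TCP suggests. I'll triangulate the fingertip from the pixels I have: scene s3 at (407,179), and the wrist camera at (323,244), which is constant in the hand.

Run:
```python
from h import *
p,M,s=tool(); r=vision.read_camera("wrist"); f,Rc=cam(r)
cT=M.T@(np.array(r["xyz"])-p); 
def dT(u,v): d=M.T@Rc@np.array([(u-r["cx"])/f,(v-r["cy"])/f,1]); return d/np.linalg.norm(d)
sc=vision.read_camera("scene"); fs,Rs=cam(sc)
# tool pose at s3
a=np.radians(-6.6); X=np.array([np.cos(a),np.sin(a),0]); Z=np.array([.009,.007,-1]);Z/=np.linalg.norm(Z); X-=Z*(X@Z);X/=np.linalg.norm(X); M3=np.c_[X,np.cross(Z,X),Z]
p3=np.array([*(C-.1777*D-.0067*L),.1973]); print("p3",p3,"s3 tcp px",(proj(sc,p3)-[260,100])*3.5)
for uv in((515,277),(520,272),(510,275)):
  d=Rs@np.array([(260+uv[0]/3.5-sc["cx"])/fs,(100+uv[1]/3.5-sc["cy"])/fs,1]); o=M3.T@(np.array(sc["xyz"])-p3); d=M3.T@d/np.linalg.norm(d)
  e=dT(323,244); t=np.linalg.lstsq(np.c_[e,-d],o-cT,rcond=None)[0]; print("tip in tool frame (mm)",((cT+e*t[0])*1e3).round(1),((o+d*t[1])*1e3).round(1))
```

```text
p3 [0.37607312 0.07391141 0.1973    ] s3 tcp px [492.58811744 313.57468062]
tip in tool frame (mm) [  2.7   0.8 -21.1] [ -1.6   7.9 -23. ]
tip in tool frame (mm) [  3.7   0.8 -23.4] [ -2.   10.1 -25.9]
tip in tool frame (mm) [  3.2   0.8 -22.3] [  0.1   5.9 -23.6]
```

The real tips sit roughly 22 mm behind the reported TCP. I'll confirm this by touching the bare worktop to the left of the spoon, near (0.49, 0.24).

>>> {"name": "move_arm", "arguments": {"series": [{"travel":[0,-0.8,0],"turn":0,"grip":-1},{"travel":[0,-0.9,0],"turn":0,"grip":-1},{"travel":[0,-0.9,0],"turn":0,"grip":-1},{"travel":[0,-0.9,0],"turn":0,"grip":-1},{"travel":[0,-0.7,0.2],"turn":0,"grip":-1},{"travel":[0,0,0.8],"turn":0,"grip":-1},{"travel":[0,0,0.8],"turn":0,"grip":-1},{"travel":[0,0,0.4],"turn":0,"grip":-1}]}}

```text
time_s: 7.35
position: [0.479, 0.2431, 0.0921]
tool_rot: [-3.129, 0.168, -0.037]
contact_force: [-0.3, 1.0, -0.1]
finger_gap: -0.0002
```

Run:
```python
from h import *
print(manip.grip_depth);where();p,M,s=tool();print(p,s["joints"].round(3))
r=vision.read_camera("scene");u,v=proj(r,p);print(u,v)
x,y=int(u-70),int(v-110)
q=cv2.resize(r["pixels"][y:y+150,x:x+140,::-1],None,fx=4,fy=4,interpolation=cv2.INTER_CUBIC);q=(255*(q/255.)**.5).astype(np.uint8)
a=(int((u-x)*4),int((v-y)*4));cv2.drawMarker(q,a,(0,0,255),0,14,1)
cv2.imwrite("pics/s7.png",q);print(x,y)
```

```text
0.0187
along -0.0930 left 0.1723 z 0.0921 head -6.1 tilt [0.024 0.006] F [-0.27  1.01 -0.09] t 7.35
[0.4789874  0.24305056 0.09206281] [ 0.391  0.255  1.941 -0.004  0.921  2.071]
294.0179778039591 226.96812511764958
224 116
```

View pics/s7.png

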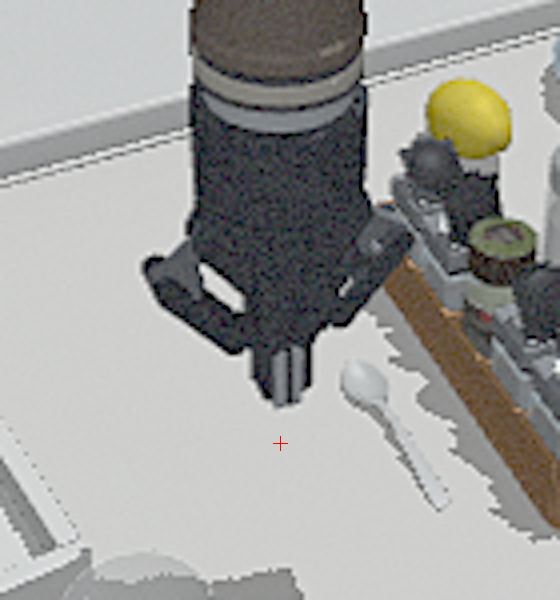

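The picture is clear: the finger tips at (285,405) lie well above the projected TCP at (280,443). Now I'll touch the worktop, slowly at the end.

>>> {"name": "move_arm", "arguments": {"series": [{"travel":[0,0,0.8],"turn":0,"grip":-1},{"travel":[0,0,0.8],"turn":0,"grip":-1},{"travel":[0,0,0.4],"turn":0,"grip":-1},{"travel":[0,0,0.2],"turn":0,"grip":-1},{"travel":[0,0,0],"turn":0,"grip":-1}]}}

```text
time_s: 7.9
position: [0.4747, 0.2408, -0.0055]
tool_rot: [-3.136, 0.168, -0.017]
contact_force: [0.6, 0.2, 0.1]
finger_gap: -0.0002
```

>>> {"name": "move_arm", "arguments": {"series": [{"travel":[0,0,0.1],"turn":0,"grip":-1},{"travel":[0,0,0.1],"turn":0,"grip":-1},{"travel":[0,0,0.05],"turn":0,"grip":-1}]}}

```text
time_s: 8.2
position: [0.4768, 0.2415, -0.0139]
tool_rot: [-3.134, 0.168, -0.022]
contact_force: [1.0, -0.4, -0.0]
finger_gap: -0.0004
```

>>> {"name": "move_arm", "arguments": {"series": [{"travel":[0,0,0.05],"turn":0,"grip":-1}]}}

```text
time_s: 8.3
position: [0.4776, 0.2419, -0.0153]
tool_rot: [-3.133, 0.168, -0.024]
contact_force: [0.3, 0.9, 0.1]
finger_gap: -0.0001
```

>>> {"name": "move_arm", "arguments": {"series": [{"travel":[0,0,0.05],"turn":0,"grip":-1}]}}

```text
time_s: 8.4
position: [0.4782, 0.2421, -0.0168]
tool_rot: [-3.133, 0.168, -0.026]
contact_force: [0.6, 0.6, 0.6]
finger_gap: 0.0001
```

>>> {"name": "move_arm", "arguments": {"series": [{"travel":[0,0,0.05],"turn":0,"grip":-1},{"travel":[0,0,0.05],"turn":0,"grip":-1}]}}

```text
time_s: 8.6
position: [0.4789, 0.2424, -0.0205]
tool_rot: [-3.132, 0.168, -0.028]
contact_force: [1.1, 0.8, -0.5]
finger_gap: 0.0005
```

>>> {"name": "move_arm", "arguments": {"series": [{"travel":[0,0,0.05],"turn":0,"grip":-1}]}}

```text
time_s: 8.7
position: [0.4791, 0.2425, -0.0225]
tool_rot: [-3.132, 0.168, -0.029]
contact_force: [0.5, 0.1, 0.3]
finger_gap: -0.0001
```

>>> {"name": "move_arm", "arguments": {"series": [{"travel":[0,0,0.05],"turn":0,"grip":-1}]}}

```text
time_s: 8.8
position: [0.4792, 0.2425, -0.0246]
tool_rot: [-3.132, 0.168, -0.029]
contact_force: [-1.2, 0.3, 0.3]
finger_gap: 0.0001
```

>>> {"name": "move_arm", "arguments": {"series": [{"travel":[0,0,0.05],"turn":0,"grip":-1}]}}

```text
time_s: 8.9
position: [0.4792, 0.2425, -0.0269]
tool_rot: [-3.132, 0.168, -0.029]
contact_force: [0.2, -0.1, -0.1]
finger_gap: 0.0002
```

>>> {"name": "move_arm", "arguments": {"series": [{"travel":[0,0,0.05],"turn":0,"grip":-1}]}}

```text
time_s: 9.0
position: [0.4792, 0.2425, -0.0291]
tool_rot: [-3.132, 0.168, -0.029]
contact_force: [-0.4, -1.0, 1.2]
finger_gap: -0.0001
```

>>> {"name": "move_arm", "arguments": {"series": [{"travel":[0,0,0.05],"turn":0,"grip":-1}]}}

```text
time_s: 9.1
position: [0.4791, 0.2425, -0.0313]
tool_rot: [-3.132, 0.168, -0.028]
contact_force: [-0.0, -0.0, -0.2]
finger_gap: 0.0001
```

>>> {"name": "move_arm", "arguments": {"series": [{"travel":[0,0,0.05],"turn":0,"grip":-1}]}}

```text
time_s: 9.2
position: [0.4792, 0.2425, -0.0334]
tool_rot: [-3.132, 0.168, -0.028]
contact_force: [-5.2, -1.2, 21.9]
finger_gap: -0.0001
```

>>> {"name": "move_arm", "arguments": {"series": [{"travel":[0,0,0.05],"turn":0,"grip":-1}]}}

```text
time_s: 9.3
position: [0.4791, 0.2425, -0.0334]
tool_rot: [-3.133, 0.168, -0.025]
contact_force: [-9.5, -3.7, 31.1]
finger_gap: -0.0002
```

>>> {"name": "move_arm", "arguments": {"series": [{"travel":[0,0,0.05],"turn":0,"grip":-1}]}}

```text
time_s: 9.4
position: [0.4791, 0.2424, -0.0334]
tool_rot: [-3.134, 0.168, -0.023]
contact_force: [-4.7, -4.1, 16.4]
finger_gap: -0.0
```

Contact came at reading z = −0.0334, so the real tips are 33 mm behind the reported TCP. That explains the miss: the tips passed at about 0.127 m, just over the lid. The skim height of 0.0925–0.093 m is therefore a reading of about 0.0595. I'll return to the start of the row.

>>> {"name": "move_arm", "arguments": {"series": [{"travel":[0,0,-0.6],"turn":0,"grip":-1},{"travel":[0,0,-1],"turn":0,"grip":-1},{"travel":[0,0,-1],"turn":0,"grip":-1},{"travel":[-0.2,0.4,-0.9],"turn":0,"grip":-1},{"travel":[-0.5,0.9,-0.3],"turn":0,"grip":-1},{"travel":[-0.5,1,0],"turn":0,"grip":-1},{"travel":[-0.5,1,0],"turn":0,"grip":-1},{"travel":[0,1,0],"turn":0,"grip":-1}]}}

```text
time_s: 10.2
position: [0.3922, 0.0781, 0.1249]
tool_rot: [-3.133, 0.154, -0.035]
contact_force: [0.9, -0.3, -0.2]
finger_gap: 0.0002
```

>>> {"name": "move_arm", "arguments": {"series": [{"travel":[0,0,0],"turn":0,"grip":-1},{"travel":[0,0,0],"turn":0,"grip":-1}]}}

```text
time_s: 10.4
position: [0.3911, 0.0743, 0.1251]
tool_rot: [-3.133, 0.165, -0.036]
contact_force: [0.8, 1.0, 0.4]
finger_gap: -0.0001
```

```bash
python3 -c "from h import *;where()"
```

```text
along -0.1628 left -0.0048 z 0.1251 head -6.1 tilt [0.023 0.003] F [0.78 0.96 0.44] t 10.40
```

>>> {"name": "move_arm", "arguments": {"series": [{"travel":[-0.1,-0.12,0.4],"turn":0,"grip":-1},{"travel":[-0.1,0,0.5],"turn":0,"grip":-1},{"travel":[0,0,0.3],"turn":0,"grip":-1},{"travel":[0,0,0.15],"turn":0,"grip":-1},{"travel":[0,0,0],"turn":0,"grip":-1}]}}

```text
time_s: 10.9
position: [0.3884, 0.0844, 0.0703]
tool_rot: [-3.131, 0.16, -0.043]
contact_force: [-0.3, -0.4, 0.1]
finger_gap: 0.0
```

```bash
python3 -c "from h import *;where()"
```

```text
along -0.1666 left 0.0050 z 0.0703 head -5.8 tilt [0.028 0.005] F [-0.35 -0.37  0.06] t 10.90
```

>>> {"name": "move_arm", "arguments": {"series": [{"travel":[0.3,0.08,0.04],"turn":0,"grip":-1},{"travel":[0.3,0,0.03],"turn":0,"grip":-1},{"travel":[0.3,0,0.03],"turn":0,"grip":-1},{"travel":[0.3,0,0.03],"turn":0,"grip":-1},{"travel":[0.3,0,0.03],"turn":0,"grip":-1}]}}

```text
time_s: 11.4
position: [0.4551, 0.0757, 0.0671]
tool_rot: [-3.13, 0.156, -0.05]
contact_force: [-0.5, 0.9, 0.4]
finger_gap: -0.0002
```

```bash
python3 -c "from h import *;where()"
```

```text
along -0.0993 left 0.0033 z 0.0671 head -5.7 tilt [0.032 0.005] F [-0.49  0.92  0.36] t 11.40
```

>>> {"name": "move_arm", "arguments": {"series": [{"travel":[0.15,0.05,0.08],"turn":0,"grip":-1},{"travel":[0.1,0,0.06],"turn":0,"grip":-1},{"travel":[0,0,0.03],"turn":0,"grip":-1},{"travel":[0,0,0],"turn":0,"grip":-1}]}}

```text
time_s: 11.8
position: [0.4691, 0.0718, 0.0604]
tool_rot: [-3.13, 0.159, -0.053]
contact_force: [-0.4, -0.6, -0.1]
finger_gap: -0.0001
```

```bash
python3 -c "
from h import *;where()
r=vision.read_camera('wrist');where();np.save('w8.npy',r,allow_pickle=True)
q=r['pixels'][60:330,200:440,::-1];cv2.imwrite('pics/w8.png',(255*(cv2.resize(q,None,fx=2,fy=2)/255.)**.5).astype(np.uint8))"
```

```text
along -0.0849 left 0.0009 z 0.0604 head -5.8 tilt [0.034 0.005] F [-0.45 -0.56 -0.13] t 11.80
along -0.0850 left 0.0010 z 0.0604 head -5.8 tilt [0.034 0.005] F [ 0.07 -0.34 -0.62] t 11.85
```

View pics/w8.png

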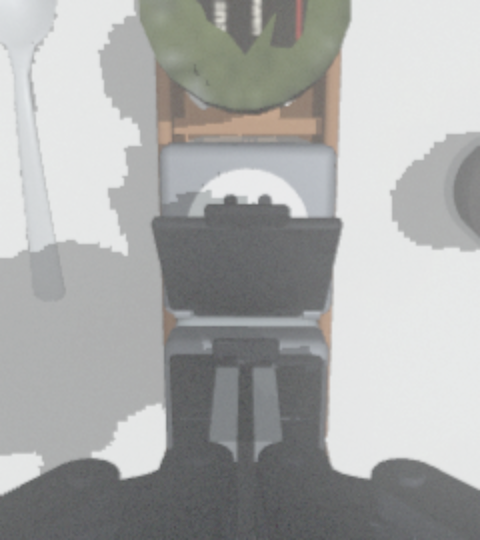

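Lid a now lies over its cap at (245,390), with its tab at (245,350). The fingertips are on it and nothing else has changed. I'll press a little to seat it, feeling for the seal.

>>> {"name": "move_arm", "arguments": {"series": [{"travel":[0,0,0.03],"turn":0,"grip":-1}]}}

```text
time_s: 11.95
position: [0.4689, 0.0719, 0.0593]
tool_rot: [-3.13, 0.159, -0.053]
contact_force: [0.4, -0.1, 1.3]
finger_gap: 0.0002
```

>>> {"name": "move_arm", "arguments": {"series": [{"travel":[0,0,0.03],"turn":0,"grip":-1}]}}

```text
time_s: 12.05
position: [0.4686, 0.072, 0.0581]
tool_rot: [-3.13, 0.158, -0.054]
contact_force: [-0.1, -1.0, 0.7]
finger_gap: 0.0001
```

>>> {"name": "move_arm", "arguments": {"series": [{"travel":[0,0,0.02],"turn":0,"grip":-1},{"travel":[0,0,0],"turn":0,"grip":-1}]}}

```text
time_s: 12.25
position: [0.4687, 0.072, 0.0576]
tool_rot: [-3.13, 0.157, -0.055]
contact_force: [-0.4, -0.1, 1.6]
finger_gap: 0.0003
```

>>> {"name": "move_arm", "arguments": {"series": [{"travel":[0,0,0.03],"turn":0,"grip":-1},{"travel":[0,0,0],"turn":0,"grip":-1}]}}

```text
time_s: 12.45
position: [0.4688, 0.072, 0.0568]
tool_rot: [-3.13, 0.157, -0.055]
contact_force: [-1.1, -0.1, 2.7]
finger_gap: 0.0005
```

>>> {"name": "move_arm", "arguments": {"series": [{"travel":[0,0,0],"turn":0,"grip":-1}]}}

```text
time_s: 12.55
position: [0.4688, 0.072, 0.057]
tool_rot: [-3.13, 0.157, -0.055]
contact_force: [-0.2, 0.0, 2.3]
finger_gap: -0.0
```

The seal is felt at about 2.5 N, with first contact at a reading near 0.0582, so lid a is shut. Next I rise 7 mm and skim on to lid b.

>>> {"name": "move_arm", "arguments": {"series": [{"travel":[0,0,-0.2],"turn":0,"grip":-1},{"travel":[0.25,0,0.01],"turn":0,"grip":-1},{"travel":[0.25,0,0.02],"turn":0,"grip":-1},{"travel":[0.25,0,0.02],"turn":0,"grip":-1}]}}

```text
time_s: 12.95
position: [0.4985, 0.0691, 0.0638]
tool_rot: [-3.13, 0.157, -0.052]
contact_force: [-0.7, 0.1, 0.0]
finger_gap: 0.0002
```

```bash
python3 -c "from h import *;where()"
```

```text
along -0.0554 left 0.0013 z 0.0638 head -5.7 tilt [0.033 0.005] F [-0.7   0.12  0.01] t 12.95
```

>>> {"name": "move_arm", "arguments": {"series": [{"travel":[0.2,0.02,0.06],"turn":0,"grip":-1},{"travel":[0.1,0,0.04],"turn":0,"grip":-1},{"travel":[0,0,0.04],"turn":0,"grip":-1},{"travel":[0,0,0],"turn":0,"grip":-1}]}}

```text
time_s: 13.35
position: [0.5148, 0.0666, 0.0578]
tool_rot: [-3.13, 0.158, -0.055]
contact_force: [0.0, 0.4, 1.1]
finger_gap: 0.0001
```

```bash
python3 -c "from h import *;where()"
```

```text
along -0.0390 left 0.0005 z 0.0578 head -5.8 tilt [0.035 0.006] F [0.01 0.37 1.12] t 13.35
```

>>> {"name": "move_arm", "arguments": {"series": [{"travel":[0,0,0.03],"turn":0,"grip":-1},{"travel":[0,0,0.01],"turn":0,"grip":-1}]}}

```text
time_s: 13.55
position: [0.5148, 0.0666, 0.0565]
tool_rot: [-3.13, 0.158, -0.055]
contact_force: [-0.5, -0.2, 4.0]
finger_gap: 0.0003
```

>>> {"name": "move_arm", "arguments": {"series": [{"travel":[0,0,0],"turn":0,"grip":-1}]}}

```text
time_s: 13.65
position: [0.5148, 0.0666, 0.0568]
tool_rot: [-3.13, 0.158, -0.055]
contact_force: [0.4, -0.4, 2.6]
finger_gap: 0.0001
```

Lid b is shut and its seal felt. Now I'll rise to clear the round jar (tip at about 0.116 m) and cross over.

>>> {"name": "move_arm", "arguments": {"series": [{"travel":[0,0,-0.4],"turn":0,"grip":-1},{"travel":[0.02,0,-0.3],"turn":0,"grip":-1},{"travel":[0,0,0],"turn":0,"grip":-1}]}}

```text
time_s: 13.95
position: [0.5129, 0.0664, 0.0848]
tool_rot: [-3.13, 0.157, -0.051]
contact_force: [0.6, -0.7, -0.5]
finger_gap: 0.0002
```

>>> {"name": "move_arm", "arguments": {"series": [{"travel":[0.3,0,0.01],"turn":0,"grip":-1},{"travel":[0.3,0,0.01],"turn":0,"grip":-1},{"travel":[0.3,0,0.01],"turn":0,"grip":-1},{"travel":[0.3,0,0.01],"turn":0,"grip":-1}]}}

```text
time_s: 14.35
position: [0.5624, 0.0613, 0.0832]
tool_rot: [-3.13, 0.157, -0.048]
contact_force: [0.0, 0.5, -0.1]
finger_gap: 0.0001
```

```bash
python3 -c "from h import *;where()"
```

```text
along 0.0089 left 0.0003 z 0.0832 head -5.7 tilt [0.031 0.005] F [ 0.04  0.47 -0.1 ] t 14.35
```

>>> {"name": "move_arm", "arguments": {"series": [{"travel":[0.3,0,0.03],"turn":0,"grip":-1},{"travel":[0.3,0,0.03],"turn":0,"grip":-1},{"travel":[0.12,0,0.02],"turn":0,"grip":-1},{"travel":[0,0,0],"turn":0,"grip":-1}]}}

```text
time_s: 14.75
position: [0.5967, 0.0575, 0.0789]
tool_rot: [-3.13, 0.158, -0.048]
contact_force: [-0.3, -0.6, 0.3]
finger_gap: 0.0002
```

```bash
python3 -c "from h import *;where()"
```

```text
along 0.0435 left 0.0001 z 0.0789 head -5.8 tilt [0.031 0.005] F [-0.3  -0.57  0.35] t 14.75
```

>>> {"name": "move_arm", "arguments": {"series": [{"travel":[0.05,0,0.15],"turn":0,"grip":-1},{"travel":[0.03,0,0.15],"turn":0,"grip":-1},{"travel":[0.03,0,0.1],"turn":0,"grip":-1},{"travel":[0.03,0,0],"turn":0,"grip":-1}]}}

```text
time_s: 15.15
position: [0.6019, 0.0571, 0.0608]
tool_rot: [-3.131, 0.158, -0.044]
contact_force: [-0.2, 1.1, 1.4]
finger_gap: -0.0
```

```bash
python3 -c "from h import *;where()"
```

```text
along 0.0486 left 0.0002 z 0.0608 head -5.8 tilt [0.029 0.005] F [-0.17  1.06  1.44] t 15.15
```

>>> {"name": "move_arm", "arguments": {"series": [{"travel":[0.15,0,0.03],"turn":0,"grip":-1},{"travel":[0.08,0,0.03],"turn":0,"grip":-1},{"travel":[0,0,0.04],"turn":0,"grip":-1},{"travel":[0,0,0],"turn":0,"grip":-1}]}}

```text
time_s: 15.55
position: [0.6115, 0.0562, 0.0572]
tool_rot: [-3.131, 0.158, -0.043]
contact_force: [-1.7, -0.2, 2.3]
finger_gap: 0.0
```

```bash
python3 -c "from h import *;where()"
```

```text
along 0.0583 left 0.0003 z 0.0572 head -5.8 tilt [0.028 0.005] F [-1.74 -0.23  2.25] t 15.55
```

>>> {"name": "move_arm", "arguments": {"series": [{"travel":[0,0,0.02],"turn":0,"grip":-1},{"travel":[0,0,0],"turn":0,"grip":-1}]}}

```text
time_s: 15.75
position: [0.6119, 0.0562, 0.0572]
tool_rot: [-3.131, 0.158, -0.044]
contact_force: [-0.7, 0.3, 2.2]
finger_gap: -0.0
```

>>> {"name": "move_arm", "arguments": {"series": [{"travel":[0,0,-0.2],"turn":0,"grip":-1},{"travel":[0.25,0,0.01],"turn":0,"grip":-1},{"travel":[0.25,0,0.02],"turn":0,"grip":-1},{"travel":[0.25,0,0.02],"turn":0,"grip":-1}]}}

```text
time_s: 16.15
position: [0.6428, 0.0531, 0.0646]
tool_rot: [-3.131, 0.157, -0.045]
contact_force: [-0.5, 0.0, 0.2]
finger_gap: -0.0003
```

```bash
python3 -c "from h import *;where()"
```

```text
along 0.0897 left 0.0005 z 0.0646 head -5.8 tilt [0.029 0.005] F [-0.45  0.04  0.18] t 16.15
```

>>> {"name": "move_arm", "arguments": {"series": [{"travel":[0.2,0,0.07],"turn":0,"grip":-1},{"travel":[0.1,0,0.05],"turn":0,"grip":-1},{"travel":[0,0,0.05],"turn":0,"grip":-1},{"travel":[0,0,0.02],"turn":0,"grip":-1},{"travel":[0,0,0],"turn":0,"grip":-1}]}}

```text
time_s: 16.65
position: [0.6591, 0.0515, 0.0567]
tool_rot: [-3.13, 0.158, -0.048]
contact_force: [-0.8, 0.7, 4.0]
finger_gap: -0.0004
```

```bash
python3 -c "from h import *;where()"
```

```text
along 0.1061 left 0.0006 z 0.0567 head -5.8 tilt [0.031 0.005] F [-0.78  0.66  3.95] t 16.65
```

All four seals have been felt. I'll lift straight up and back off to check.

>>> {"name": "move_arm", "arguments": {"series": [{"travel":[0,0,-0.5],"turn":0,"grip":-1},{"travel":[0,0,-1],"turn":0,"grip":-1},{"travel":[0,0,-1],"turn":0,"grip":-1},{"travel":[0,0,-1],"turn":0,"grip":-1},{"travel":[0,0,-1],"turn":0,"grip":-1},{"travel":[-0.8,0,-0.6],"turn":0,"grip":-1},{"travel":[-1,0,-0.6],"turn":0,"grip":-1},{"travel":[-1,0,0],"turn":0,"grip":-1}]}}

```text
time_s: 17.45
position: [0.5368, 0.0613, 0.286]
tool_rot: [-3.131, 0.16, -0.035]
contact_force: [0.3, 0.0, 1.5]
finger_gap: 0.0002
```

>>> {"name": "move_arm", "arguments": {"series": [{"travel":[-0.3,0,0],"turn":0,"grip":-1},{"travel":[0,0,0],"turn":0,"grip":-1},{"travel":[0,0,0],"turn":0,"grip":-1}]}}

```text
time_s: 17.75
position: [0.519, 0.0633, 0.2865]
tool_rot: [-3.131, 0.157, -0.035]
contact_force: [-0.2, 0.1, -0.3]
finger_gap: -0.0
```

Run:
```python
from h import *
where()
r=vision.read_camera("wrist"); s=vision.read_camera("scene")
c=cv2.resize(r["pixels"][0:270,225:445,::-1],(440,540),interpolation=cv2.INTER_CUBIC); d=cv2.resize(s["pixels"][135:255,305:385,::-1],(360,540),interpolation=cv2.INTER_CUBIC)
cv2.imwrite("pics/f9.png",(255*(np.hstack([c,d])/255.)**.5).astype(np.uint8))
```

```text
along -0.0344 left -0.0023 z 0.2865 head -5.8 tilt [0.022 0.005] F [-0.21  0.09 -0.28] t 17.75
```

View pics/f9.png

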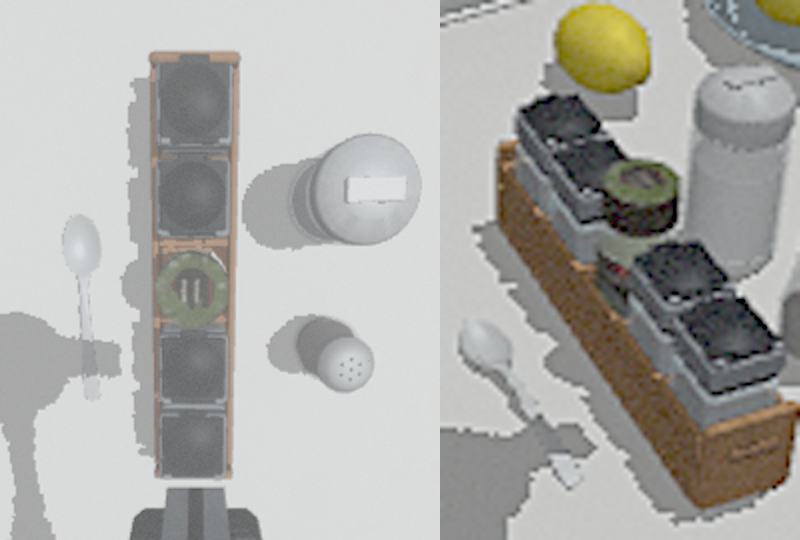

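All four lids lie flat, seen in both views: wrist (195,100), (195,195), (195,365) and (195,440). The jars are upright, the shakers and spoon have not moved, and the arm is clear, so I'm handing in.

```bash
python3 -c "
from h import *
print(manip.hand_in());where()"
```

```text
the job is handed in; nothing more can be done
None
the job is handed in; nothing more can be done
```

All four lids are shut, in the order a, b, c, d, and the job is handed in at about 18 s of the 42 s allowed. I swept away from the robot from jar a's hinge end and rose over the round jar between b and c. I finished each lid with a light press on its soft seal, at about 2–4 N.

**What disagreed:** the first pass missed lid a without touching it. The shut fingertips really sit about 33 mm behind the reported TCP. Pictures of the fingertips showed the offset but put it at only about 22 mm. I took the 33 mm from touching the bare worktop, which pressed it with up to about 31 N at the wrist. I then ran the sweep with that figure.

**Last checks:** the final wrist and scene pictures show all four lids flat, with the jars and round jar upright. The shakers and spoon in view had not moved, and the arm was clear with no contact force. The tumbler was outside those last crops. I had no direct reading of the lid angles, so "shut" rests on the pictures and the felt seals.

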